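# Find the complete objective by its weight and hold it over the nosepiece

### The arm

A 6-joint arm with a two-finger parallel gripper is mounted at the origin on the work surface. World frame = base frame: x ahead of the robot, y to its left, z up, the work surface at z = 0. Lengths are in m, angles in rad, forces in N, time in s.
With the tool pointing down it reaches from about 0.3 to 0.775 m from the base axis. Payload 14.6 kg.
Tool frame: the origin (TCP) lies at the very end of the fingers, on their centre line; the grasp point (between the pads) lies 19 mm behind it; z points along the fingers, y is the line along which they close (so a half turn about z gives the same grasp; the last joint's range is limited). The gripper opens to 94 mm and grips with 3 to 60 N. Pads are 16 mm wide; open, the fingers measure 119 mm over their backs; the gripper's body (75 mm by 177 mm) begins 78 mm behind the grasp point.
Start: joints at [-1.177, 0.3, 1.521, -0, 1.321, -0.067], TCP at [0.245, -0.493, 0.205] pointing down, gripper open.
Joint ranges: [-3.03, 3.03], [-0.79, 2.21], [0.23, 2.52], [-1.04, 4.18], [0, 3.07], [-2.55, 2.55]. Speed limits (rad/s): [2.22, 2.22, 2.57, 3.14, 3.14, 3.14].

### API

Orientations are given as [roll, pitch, yaw] about the fixed x, y, z axes, in that order (R = Rz(yaw) Ry(pitch) Rx(roll)).
In Python, from station import ctrl gives the robot as it stands.
- The arm moves only by the shell command python3 -m pendant 'ROWS' [OPENING] [FORCE]. ROWS is JSON, a list of rows, each a list of 2 entries, a list of its own where there are three numbers: the shift along the world's x, y, z in cm, then the turn about the world's z in rad. A call has 1 to 20 rows; each row shifts and turns the commanded pose from where the row before left it; what a row does not reach is not made up. A row lasts 1/12 s, in which the tool goes at most 41.7 mm and 7.16 degrees, less where a joint would pass 70% of its speed; a pose out of reach is approached as far as the arm can. A call is refused whole if a number of a shift passes 4.17 or a number of a turn 0.125, either way. A call with a gripper value outside its range is refused whole. OPENING is the opening, from 0 (shut) to 1 (fully open), set as the call begins (- or left out, the last holds). The fingers move at their own pace and stop on an object; FORCE is the grip in N (left out, the last holds). Time passes only in rows, so rows that do not move let the fingers close. It gives the time, the measured TCP pose, the force, the opening and the grip force at its end, in the units of the state.
- ctrl.get_obs(): the state, without advancing time (a new reading comes with each control period).
- ctrl.camera(name): name is "side" or "top"; returns a dict with "color" (480x640x3 uint8, red, green, blue), "intrinsics" (3x3 intrinsics, pixels), "camera_from_world" (4x4, takes a point from world to camera coordinates). Camera axes: x right, y down, z forward; pixel columns grow to the right and rows downward; lengths in m; the calibration is good to about 2 mm. A picture is of the moment at which its call begins. There is no depth.
- ctrl.hand_in(): hands the job in; it is judged then, once.
The state is a dict: "time_s": time; "qpos": joint angles; "joint_vel": joint speeds; "tau": joint torques, N m; "ee_pos": TCP position; "eef_rot": TCP orientation; "force": force on the tool from outside, world axes, zero at the start; "moment": the same for the moment, N m; "grip_width": finger opening in m; "grip_force": force on a finger pad.
Only numpy, scipy, OpenCV 4.12 (cv2) and the standard library are available. Lean on these libraries where they do the work, as an engineer would, in place of code of your own. Each camera call takes 0.05 s, during which the arm holds its last target. There are 200 camera calls.

### The job

Two tall objectives on the grey mat look exactly alike, but one has its glass and the other is an empty barrel: lift each in turn off the mat to feel which is heavier. Leave the lighter one standing upright on the mat, and finish with the heavier one still gripped, held still and upright, thread down, centred over the round opening in the microscope's stage with its thread end a few centimetres (3 to 5) above the stage. Do not let either one tip over, do not touch the microscope, and leave everything else where it is.

Things in the scene. Friction and masses are not known exactly. Their poses are not given: they have to be found in the camera images.
- objective_p: one of two identical-looking tall objectives (other: objective_q): steel barrel 32 mm wide from 6 to 50 mm up, on a brass thread 27 mm wide, 6 mm high; black cap on top; 66 mm tall. Origin: centre of underside (thread end), z up. Loose, upright on the mat; grip 36 to 40 mm up. Name and place do not tell the weight: the empty one is 105 to 140 g, the one with glass 230 to 305 g
- objective_q: one of two identical-looking tall objectives (other: objective_p): steel barrel 32 mm wide from 6 to 50 mm up, on a brass thread 27 mm wide, 6 mm high; black cap on top; 66 mm tall. Origin: centre of underside (thread end), z up. Loose, upright on the mat; grip 36 to 40 mm up. Name and place do not tell the weight: the empty one is 105 to 140 g, the one with glass 230 to 305 g
- mat: grey bench mat, 200 mm (its x) by 320 mm (its y), 3 mm thick, fixed on the bench. Origin: centre of its underside, on the bench; its top is at z = 3 mm. It carries the two tall objectives, the short objective and the spare cap, their centres more than 85 mm apart
- stage_opening (a point): centre of the round opening (110 mm diameter) in the black microscope stage, at the stage's top face, 195 mm above the bench; below it lies the nosepiece with its empty port. Axes as microscope. A thin steel bar on the stage, 88 mm behind the centre, rises 6 mm above it; else the stage is bare
- microscope: cream inverted microscope, fixed. Origin: on the bench under the stage opening's centre; x to its back (about the robot's left, +y), z up. Black stage 230 (x) by 250 mm (y), top at 195 mm. Eyepieces in front reach x = -260 mm and 250 mm high. Lamp pillar leans back, its parts above 300 mm lie beyond x = 150 mm: the space above the opening is free
- short_objective: another objective, clearly shorter (34 mm tall, 35 mm diameter, glass on top); loose on the mat, to be left alone. Origin: centre of the underside
- spare_cap: spare black dust cap, 27 mm diameter, 13 mm tall, loose on the mat, to be left alone. Origin: centre of the underside
- condenser: black condenser taken off the microscope, 62 mm diameter, 75 mm tall, standing loose on the bench between mat and microscope, to be left alone. Origin: centre of the underside
- stage_insert: flat aluminium ring, the insert from the stage opening, 107 mm diameter, 4 mm thick, lying loose on the bench, to be left alone. Origin: centre of the underside
- chamber0: one of three small sedimentation chambers: a clear open tube 25 mm in diameter on a steel disc 44 mm in diameter, 38 mm tall; loose, to be left alone. Origin: centre of the underside
- chamber1: one of three small sedimentation chambers: a clear open tube 25 mm in diameter on a steel disc 44 mm in diameter, 38 mm tall; loose, to be left alone. Origin: centre of the underside
- chamber2: one of three small sedimentation chambers: a clear open tube 25 mm in diameter on a steel disc 44 mm in diameter, 38 mm tall; loose, to be left alone. Origin: centre of the underside
- oil_bottle: small amber bottle, 30 mm diameter, 65 mm tall, loose on the bench, to be left alone. Origin: centre of the underside

How it is judged:
On the way, in this order (a step that is already met when the one before it is completed fails the run):
1. the lighter tall objective has been lifted off the mat in the gripper, while the heavier stands on the mat (((z of objective_p in the frame of mat above 0.018 m and contact force between the fingers and objective_p above 0.5 N and contact force between mat and objective_p below 0.05 N and z of objective_q in the frame of mat between -0.002 and 0.008 m and angle between objective_q's own z axis and vertical below 0.12 rad and x of objective_q in the frame of mat between -0.1 and 0.1 m and y of objective_q in the frame of mat between -0.16 and 0.16 m and contact force between the fingers and objective_q below 0.2 N and contact force between mat and objective_q above 1.8 N) or (z of objective_q in the frame of mat above 0.018 m and contact force between the fingers and objective_q above 0.5 N and contact force between mat and objective_q below 0.05 N and z of objective_p in the frame of mat between -0.002 and 0.008 m and angle between objective_p's own z axis and vertical below 0.12 rad and x of objective_p in the frame of mat between -0.1 and 0.1 m and y of objective_p in the frame of mat between -0.16 and 0.16 m and contact force between the fingers and objective_p below 0.2 N and contact force between mat and objective_p above 1.8 N))), for 0.2 s.
2. the lighter one stands upright on the mat again, and the heavier one is lifted in the gripper (((z of objective_p in the frame of mat above 0.018 m and contact force between the fingers and objective_p above 0.5 N and contact force between mat and objective_p below 0.05 N and z of objective_q in the frame of mat between -0.002 and 0.008 m and angle between objective_q's own z axis and vertical below 0.12 rad and x of objective_q in the frame of mat between -0.1 and 0.1 m and y of objective_q in the frame of mat between -0.16 and 0.16 m and contact force between the fingers and objective_q below 0.2 N and contact force between mat and objective_q between 0.5 and 1.8 N) or (z of objective_q in the frame of mat above 0.018 m and contact force between the fingers and objective_q above 0.5 N and contact force between mat and objective_q below 0.05 N and z of objective_p in the frame of mat between -0.002 and 0.008 m and angle between objective_p's own z axis and vertical below 0.12 rad and x of objective_p in the frame of mat between -0.1 and 0.1 m and y of objective_p in the frame of mat between -0.16 and 0.16 m and contact force between the fingers and objective_p below 0.2 N and contact force between mat and objective_p between 0.5 and 1.8 N))), for 0.2 s.
At the end, for the whole second after the job is handed in: The heavier objective is held by the fingers alone, still, upright within 8 degrees, its thread end within 18 mm sideways of the centre of the stage opening and 15 to 70 mm above the stage; the lighter one stands upright on the mat, let go (told by the weight left on the mat) (((horizontal distance between objective_p and stage_opening below 0.018 m and z of objective_p in the frame of stage_opening between 0.015 and 0.07 m and angle between objective_p's own z axis and vertical below 0.15 rad and linear speed of objective_p below 0.02 m/s and contact force between the fingers and objective_p above 0.5 N and z of objective_q in the frame of mat between -0.002 and 0.008 m and angle between objective_q's own z axis and vertical below 0.12 rad and x of objective_q in the frame of mat between -0.1 and 0.1 m and y of objective_q in the frame of mat between -0.16 and 0.16 m and contact force between the fingers and objective_q below 0.2 N and contact force between mat and objective_q between 0.5 and 1.8 N) or (horizontal distance between objective_q and stage_opening below 0.018 m and z of objective_q in the frame of stage_opening between 0.015 and 0.07 m and angle between objective_q's own z axis and vertical below 0.15 rad and linear speed of objective_q below 0.02 m/s and contact force between the fingers and objective_q above 0.5 N and z of objective_p in the frame of mat between -0.002 and 0.008 m and angle between objective_p's own z axis and vertical below 0.12 rad and x of objective_p in the frame of mat between -0.1 and 0.1 m and y of objective_p in the frame of mat between -0.16 and 0.16 m and contact force between the fingers and objective_p below 0.2 N and contact force between mat and objective_p between 0.5 and 1.8 N)) and contact force between microscope and anything else below 0.2 N); the arm keeps its last pose, push and grip.
It fails at once if one of the two tall objectives tips over (more than 35 degrees) (angle between any of objective_p, objective_q's own z axis and vertical above 0.6 rad).
It fails at once if the microscope is touched (more than 2 N) (contact force between microscope and anything else above 2 N).
It fails at once if something else on the bench or mat is moved by more than 20 mm (distance of any of short_objective, spare_cap, condenser, stage_insert, chamber0, chamber1, chamber2, oil_bottle from where it was at the start of the episode above 0.02 m).
It also fails if it takes over 64 s, if anything falls off the work surface, if the arm or the gripper's body presses on something with over 40 N, if the wrist force passes 120 N, or if a joint passes its speed limit or range.

## Working session

There is one attempt and no reset: what is moved stays moved. The work goes in short steps, Python scripts to look and compute and a shell command to move; the robot and the scene stay as the last step left them, time stands still between calls to the robot, and variables do not carry over. Pictures are saved under pics/ and viewed, at most 10 in all, crops included, and the job is handed in when it is done.

```bash
ls; mkdir -p pics; python3 - <<'E'
from station import ctrl
import cv2,numpy as np
o=ctrl.get_obs(); print({k:np.round(v,3).tolist() for k,v in o.items()})
for n in("side","top"):
    c=ctrl.camera(n); cv2.imwrite(f"pics/{n}0.png",c["color"][:,:,::-1]); print(n,c["intrinsics"].tolist(),np.round(c["camera_from_world"],4).tolist())
E
```

```text
pics
{'time_s': 0.0, 'qpos': [-1.177, 0.3, 1.522, 0.0, 1.321, -0.067], 'joint_vel': [-0.001, 0.001, 0.001, -0.001, 0.001, 0.001], 'tau': [-0.002, -53.182, -35.274, 0.071, 0.024, -0.0], 'ee_pos': [0.244, -0.492, 0.205], 'eef_rot': [-3.14, -0.0, 0.461], 'force': [-0.269, 0.025, 0.061], 'moment': [0.018, 0.015, 0.022], 'grip_force': 0.0, 'grip_width': 0.094}
side [[481.8666493860367, 0.0, 320.5061185831204], [0.0, 481.8666493860367, 247.1770264491039], [0.0, 0.0, 1.0]] [[-0.8401, -0.5424, 0.0083, 0.4625], [-0.2942, 0.4426, -0.8471, 0.304], [0.4558, -0.7141, -0.5314, 0.9293], [0.0, 0.0, 0.0, 1.0]]
top [[436.782108005516, 0.0, 319.2596898743338], [0.0, 436.782108005516, 239.4356387630421], [0.0, 0.0, 1.0]] [[-0.0987, -0.9951, -0.0003, -0.0222], [-0.9732, 0.0966, -0.2087, 0.588], [0.2078, -0.0203, -0.978, 0.9969], [0.0, 0.0, 0.0, 1.0]]
```

View pics/side0.png

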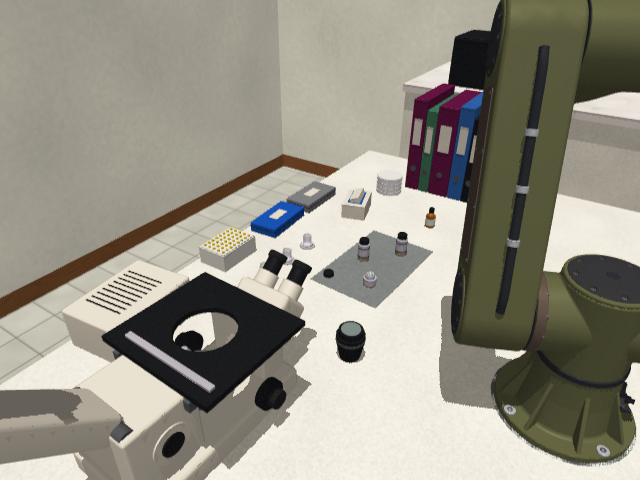

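View pics/top0.png

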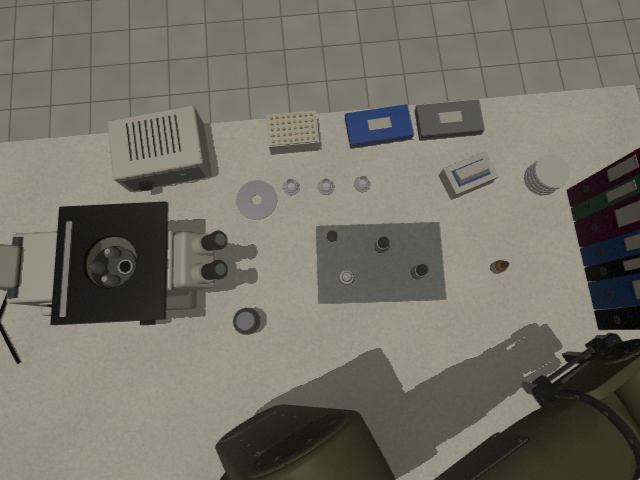

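The side view shows the caps of the tall objectives at about (364,241) and (402,237), and the stage opening at (206,332). In the top view the caps are at about (383,242) and (421,269), and the opening at (111,262). The short objective is at (347,277) in the top view and the spare cap at (332,236).

```bash
python3 - <<'E'
import cv2,numpy as np
s=cv2.imread("pics/side0.png");t=cv2.imread("pics/top0.png")
r=lambda im,x,y,w,h,k:cv2.resize(im[y:y+h,x:x+w],(w*k,h*k),interpolation=cv2.INTER_NEAREST)
a=np.hstack([r(s,340,225,80,60,5),r(t,350,225,80,60,5)])
b=np.hstack([r(s,150,290,130,100,3),r(t,55,210,130,100,3)])
b=cv2.copyMakeBorder(b,0,0,0,800-b.shape[1],0)
cv2.imwrite("pics/z.png",np.vstack([a,b[:300]]))
E
```

```text
(no output)
```

View pics/z.png

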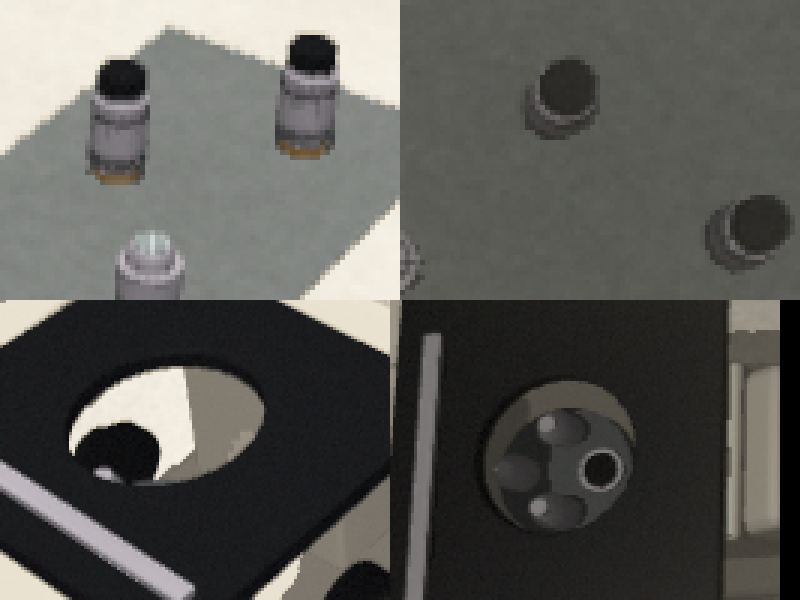

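The crop shows both caps as clean dark ellipses in each view. The stage opening is also clear in both, and its black inner wall shows on one side.

```bash
cat > h.py <<'E'
import cv2,numpy as np
K={'side':np.array([[481.867,0,320.506],[0,481.867,247.177],[0,0,1]]),'top':np.array([[436.782,0,319.26],[0,436.782,239.436],[0,0,1]])}
T={'side':np.array([[-0.8401,-0.5424,0.0083,0.4625],[-0.2942,0.4426,-0.8471,0.304],[0.4558,-0.7141,-0.5314,0.9293]]),'top':np.array([[-0.0987,-0.9951,-0.0003,-0.0222],[-0.9732,0.0966,-0.2087,0.588],[0.2078,-0.0203,-0.978,0.9969]])}
def tri(s,t):
    X=cv2.triangulatePoints(K['side']@T['side'],K['top']@T['top'],np.array(s,float),np.array(t,float)).ravel();return X[:3]/X[3]
def plane(n,p,z):
    R,c=T[n][:,:3],T[n][:,3];o=-R.T@c;d=R.T@np.linalg.inv(K[n])@np.array([*p,1.]);return o+d*(z-o[2])/d[2]
def blob(im,x,y,w,h,thr):
    g=im[y:y+h,x:x+w].max(2);m=(g<thr).astype(np.uint8)
    n,l,st,c=cv2.connectedComponentsWithStats(m);i=1+st[1:,4].argmax();return c[i]+[x,y],st[i]
E
python3 - <<'E'
from h import *
s=cv2.imread("pics/side0.png");t=cv2.imread("pics/top0.png")
for n,a,b in(("A",(355,232,20,15),(373,233,20,18)),("B",(393,228,18,14),(412,260,20,20))):
    ps,ss=blob(s,*a,45);pt,st=blob(t,*b,50);print(n,ps,ss,pt,st,tri(ps,pt).round(4),plane('top',pt,.064).round(4),plane('side',ps,.061).round(4))
# opening: hull of non black inside
for n,im,(x,y,w,h),thr in(("side",s,(168,306,75,52),40),("top",t,(78,232,62,60),48)):
    # close
    m=(im.max(2)>thr).astype(np.uint8); sub=np.zeros_like(m);sub[y:y+h,x:x+w]=m[y:y+h,x:x+w]
    sub=cv2.morphologyEx(sub,cv2.MORPH_OPEN,np.ones((3,3),np.uint8))
    p=cv2.convexHull(cv2.findNonZero(sub));e=cv2.fitEllipse(p);print(n,e,cv2.boundingRect(p),plane(n,e[0],.195).round(4))
    globals()['e'+n]=e[0]
    m=cv2.morphologyEx((im.max(2)<48).astype(np.uint8),cv2.MORPH_OPEN,np.ones((9,9),np.uint8))
    nn,l,st,c=cv2.connectedComponentsWithStats(m)
    i=l[(300,250) if n=='side' else (300,140)] or l[(320,270) if n=='side' else (230,140)]
    hull=cv2.convexHull(cv2.findNonZero((l==i).astype(np.uint8)));q=cv2.approxPolyDP(hull,8,True)[:,0]
    print(i,st[i],[(v.tolist(),plane(n,v,.195).round(3).tolist()) for v in q])
print(tri(eside,etop).round(4))
E
```

```text
A [363.9 240.6] [ 5  5  9  8 60] [382.82417582 241.98901099] [ 5  4 11 11 91] [ 0.5606 -0.2325  0.064 ] [ 0.5611 -0.2323  0.064 ] [ 0.5625 -0.2371  0.061 ]
B [402.01785714 235.375     ] [ 5  4  9  8 56] [421.32978723 269.30851064] [ 4  4 12 11 94] [ 0.4853 -0.3153  0.0645] [ 0.486  -0.3151  0.064 ] [ 0.487 -0.321  0.061]
side ((205.05245971679688, 331.4756164550781), (38.836326599121094, 65.58747100830078), 78.66152954101562) (173, 312, 65, 40) [0.5453 0.3692 0.195 ]
12 [  106   275   195   135 11973] [([300, 319], [0.43, 0.255, 0.195]), ([210, 409], [0.426, 0.482, 0.195]), ([106, 342], [0.662, 0.476, 0.195]), ([200, 275], [0.67, 0.255, 0.195])]
top ((111.37309265136719, 261.0740966796875), (46.42304229736328, 52.25080871582031), 46.27180099487305) (87, 237, 49, 49) [0.5516 0.3598 0.195 ]
5 [  59  202  108  122 9683] [([164, 318], [0.423, 0.253, 0.195]), ([66, 323], [0.433, 0.451, 0.195]), ([60, 207], [0.681, 0.47, 0.195]), ([166, 202], [0.669, 0.243, 0.195])]
[0.5528 0.3633 0.187 ]
```

```bash
python3 -m pendant '[[[2.5,2.05,-0.5],0],[[2.5,2.05,-0.5],0],[[2.5,2.05,-0.5],0],[[2.5,2.05,-0.5],0],[[2.5,2.05,-0.5],0],[[2.5,2.05,-0.5],0],[[2.5,2.05,-0.5],0],[[2.5,2.05,-0.5],0],[[2.5,2.05,-0.5],0],[[2.5,2.05,-0.5],0],[[2.5,2.05,-0.5],0],[[2.5,2.05,-0.5],0],[[1.7,1.35,0],0],[[0,0,0],0],[[0,0,0],0],[[0,0,0],0]]' 0.75 15
```

```text
time_s: 1.43
ee_pos: [0.561, -0.2336, 0.1452]
eef_rot: [-3.141, 0.001, 0.461]
force: [-0.8, -0.6, -0.4]
grip_width: 0.0704
grip_force: 0.0
```

```bash
python3 -m pendant '[[[0,0.1,-1.5],0],[[0,0,-1.5],0],[[0,0,-1.5],0],[[0,0,-1.5],0],[[0,0,-1.5],0],[[0,0,-1.5],0],[[0,0,-1],0],[[0,0,-1],0],[[0,0,-0.7],0],[[0,0,-0.6],0],[[0,0,0],0],[[0,0,0],0],[[0,0,0],0],[[0,0,0],0]]' && python3 - <<'E'
from station import ctrl
import cv2,numpy as np
c=ctrl.camera("side")["color"][:,:,::-1];t=ctrl.camera("top")["color"][:,:,::-1]
cv2.imwrite("pics/g1.png",np.hstack([cv2.resize(c[190:310,310:430],(400,400)),cv2.resize(t[190:310,310:430],(400,400))]))
E
```

```text
time_s: 2.6
ee_pos: [0.5619, -0.2323, 0.0231]
eef_rot: [3.141, -0.001, 0.461]
force: [-0.1, 0.2, -0.5]
grip_width: 0.0708
grip_force: 0.0
```

View pics/g1.png

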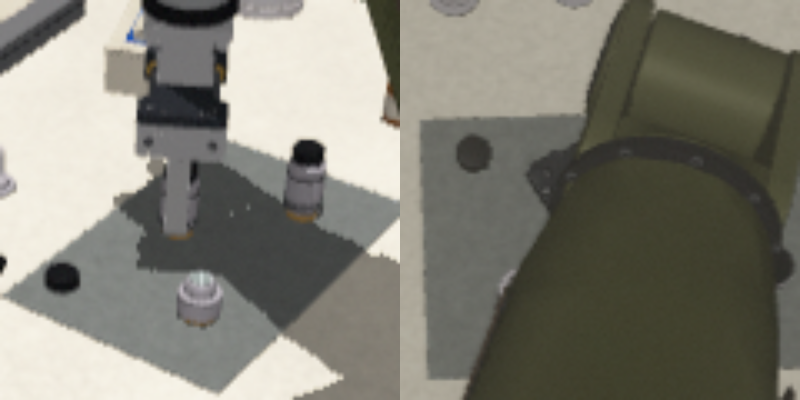

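The side crop shows a finger in front of objective A at about (180,195), with the objective centred behind it. B stands untouched at (305,180). Next I close and lift.

```bash
python3 -m pendant '[[[0,0,0],0],[[0,0,0],0],[[0,0,0],0],[[0,0,0],0],[[0,0,0],0],[[0,0,0],0],[[0,0,0],0],[[0,0,0],0],[[0,0,0],0],[[0,0,0],0]]' 0 20 && python3 -m pendant '[[[0,0,0.5],0],[[0,0,0.7],0],[[0,0,0.8],0],[[0,0,0.8],0],[[0,0,0.7],0],[[0,0,0.5],0],[[0,0,0],0],[[0,0,0],0],[[0,0,0],0],[[0,0,0],0],[[0,0,0],0],[[0,0,0],0]]'
for i in 1 2 3; do python3 -m pendant '[[[0,0,0],0]]' | grep force:; done
```

```text
time_s: 3.53
ee_pos: [0.5617, -0.2323, 0.0226]
eef_rot: [3.141, -0.0, 0.461]
force: [0.8, -0.5, 0.8]
grip_width: 0.0328
grip_force: 20.0
time_s: 4.53
ee_pos: [0.5614, -0.2321, 0.0621]
eef_rot: [-3.141, 0.0, 0.461]
force: [0.2, 0.6, -3.1]
grip_width: 0.0323
grip_force: 20.0
force: [0.6, -0.7, -2.7]
grip_force: 20.0
force: [0.0, 0.0, -2.0]
grip_force: 20.0
force: [-0.4, -0.4, -3.4]
grip_force: 20.0
```

```bash
cat > w.py <<'E'
from station import ctrl
import numpy as np
F=[];Q=[]
for i in range(20): ctrl.camera("side");o=ctrl.get_obs();F.append(o["force"]);Q.append(o["tau"])
F=np.array(F);print(F.mean(0).round(3),F.std(0).round(2),np.mean(Q,0).round(3),np.round(o["ee_pos"],4),o["time_s"])
E
python3 w.py
```

```text
[-0.068  0.039 -2.749] [0.43 0.38 0.51] [ 0.0000e+00 -6.5782e+01 -3.2434e+01  5.7000e-02 -3.0000e-02 -0.0000e+00] [ 0.5616 -0.2321  0.0625] 5.7833
```

A reads about 2.75 N, so it is probably the heavy one. I set it down and weigh B.

```bash
python3 -m pendant '[[[0,0,-0.7],0],[[0,0,-0.8],0],[[0,0,-0.8],0],[[0,0,-0.7],0],[[0,0,-0.5],0],[[0,0,-0.3],0],[[0,0,-0.2],0],[[0,0,0],0],[[0,0,0],0],[[0,0,0],0]]' && python3 -m pendant '[[[0,0,0],0],[[0,0,0],0],[[0,0,0],0],[[0,0,0],0],[[0,0,0],0],[[0,0,0],0],[[0,0,0],0],[[0,0,0],0]]' 0.75 && python3 -m pendant '[[[0,0,0.5],0],[[0,0,1],0],[[0,0,1.5],0],[[0,0,2],0],[[0,0,2],0],[[0,0,2],0],[[0,0,2],0],[[0,0,1],0],[[-1,-1,0],0],[[-1.6,-1.8,0],0],[[-1.6,-1.8,0],0],[[-1.6,-1.8,0],0],[[-1.2,-1.3,0],0],[[-0.5,-0.6,0],0],[[0,0,0],0],[[0,0,0],0],[[0,0,0],0]]' && python3 w.py
```

```text
time_s: 6.62
ee_pos: [0.5617, -0.2322, 0.0226]
eef_rot: [3.141, -0.0, 0.461]
force: [0.2, 0.3, -2.1]
grip_width: 0.0325
grip_force: 20.0
time_s: 7.28
ee_pos: [0.5616, -0.2321, 0.0225]
eef_rot: [3.142, -0.0, 0.461]
force: [-0.4, 0.1, 0.3]
grip_width: 0.0704
grip_force: 0.0
time_s: 8.7
ee_pos: [0.4869, -0.3145, 0.1421]
eef_rot: [-3.141, 0.0, 0.461]
force: [-0.0, 1.5, -0.2]
grip_width: 0.0704
grip_force: 0.0
[ 0.273 -0.044 -0.046] [0.59 0.45 0.45] [-2.6000e-02 -5.8545e+01 -3.3765e+01  6.9000e-02 -2.0000e-02  2.0000e-03] [ 0.4866 -0.3151  0.1425] 9.7
```

```bash
python3 -m pendant '[[[0,0,-1.5],0],[[0,0,-1.5],0],[[0,0,-1.5],0],[[0,0,-1.5],0],[[0,0,-1.5],0],[[0,0,-1.5],0],[[0,0,-1],0],[[0,0,-1],0],[[0,0,-0.6],0],[[0,0,-0.4],0],[[0,0,0],0],[[0,0,0],0],[[0,0,0],0]]' && python3 -m pendant '[[[0,0,0],0],[[0,0,0],0],[[0,0,0],0],[[0,0,0],0],[[0,0,0],0],[[0,0,0],0],[[0,0,0],0],[[0,0,0],0],[[0,0,0],0],[[0,0,0],0]]' 0 20 && python3 -m pendant '[[[0,0,0.5],0],[[0,0,0.7],0],[[0,0,0.8],0],[[0,0,0.8],0],[[0,0,0.7],0],[[0,0,0.5],0],[[0,0,0],0],[[0,0,0],0],[[0,0,0],0],[[0,0,0],0],[[0,0,0],0],[[0,0,0],0]]' && python3 w.py && python3 - <<'E'
from station import ctrl
import cv2,numpy as np
c=ctrl.camera("side")["color"][:,:,::-1]
cv2.imwrite("pics/g2.png",cv2.resize(c[190:310,310:450],(700,600)))
E
```

```text
time_s: 10.78
ee_pos: [0.4869, -0.3153, 0.0231]
eef_rot: [3.141, -0.0, 0.461]
force: [-0.5, -1.1, -0.0]
grip_width: 0.0702
grip_force: 0.0
time_s: 11.62
ee_pos: [0.4866, -0.3152, 0.0225]
eef_rot: [3.141, -0.0, 0.461]
force: [-0.1, -1.4, -0.2]
grip_width: 0.0319
grip_force: 20.0
time_s: 12.62
ee_pos: [0.4865, -0.3151, 0.0622]
eef_rot: [-3.141, 0.0, 0.461]
force: [0.8, 0.2, -1.2]
grip_width: 0.0317
grip_force: 20.0
[ 0.118 -0.139 -1.481] [0.4  0.69 0.42] [-0.0000e+00 -6.1371e+01 -3.1206e+01  6.2000e-02 -1.8000e-02 -0.0000e+00] [ 0.4865 -0.3151  0.0624] 13.6167
```

View pics/g2.png

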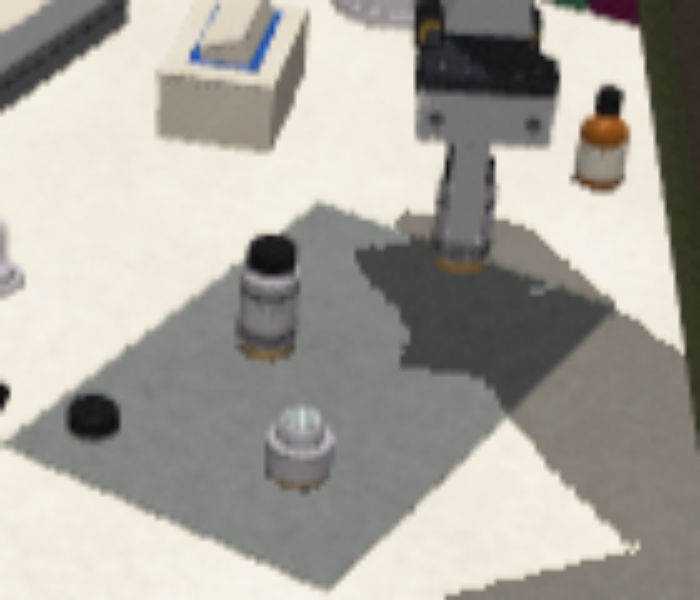

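B, at (465,230) in the crop, is off the mat and held upright, while A stands at (268,300). B reads 1.48 N against 2.75 N for A, so A is the heavier. I set B down and go back to A.

```bash
python3 -m pendant '[[[0,0,-0.7],0],[[0,0,-0.8],0],[[0,0,-0.8],0],[[0,0,-0.7],0],[[0,0,-0.5],0],[[0,0,-0.3],0],[[0,0,-0.2],0],[[0,0,0],0],[[0,0,0],0],[[0,0,0],0]]' && python3 -m pendant '[[[0,0,0],0],[[0,0,0],0],[[0,0,0],0],[[0,0,0],0],[[0,0,0],0],[[0,0,0],0],[[0,0,0],0],[[0,0,0],0]]' 0.75 && python3 -m pendant '[[[0,0,0.5],0],[[0,0,1],0],[[0,0,1.5],0],[[0,0,2],0],[[0,0,2],0],[[0,0,2],0],[[0,0,2],0],[[0,0,1],0],[[0.5,0.6,0],0],[[1.2,1.3,0],0],[[1.6,1.8,0],0],[[1.6,1.8,0],0],[[1.6,1.8,0],0],[[1,1,0],0],[[0,0,0],0],[[0,0,0],0],[[0,0,0],0]]' && python3 -m pendant '[[[0,0,-1.5],0],[[0,0,-1.5],0],[[0,0,-1.5],0],[[0,0,-1.5],0],[[0,0,-1.5],0],[[0,0,-1.5],0],[[0,0,-1],0],[[0,0,-1],0],[[0,0,-0.6],0],[[0,0,-0.4],0],[[0,0,0],0],[[0,0,0],0],[[0,0,0],0]]' && python3 -m pendant '[[[0,0,0],0],[[0,0,0],0],[[0,0,0],0],[[0,0,0],0],[[0,0,0],0],[[0,0,0],0],[[0,0,0],0],[[0,0,0],0],[[0,0,0],0],[[0,0,0],0]]' 0 25 && python3 -m pendant '[[[0,0,0.5],0],[[0,0,0.7],0],[[0,0,0.8],0],[[0,0,0.8],0],[[0,0,0.7],0],[[0,0,0.5],0],[[0,0,0],0],[[0,0,0],0],[[0,0,0],0],[[0,0,0],0],[[0,0,0],0],[[0,0,0],0]]' && python3 w.py && python3 - <<'E'
from station import ctrl
import cv2,numpy as np
c=ctrl.camera("side")["color"][:,:,::-1]
cv2.imwrite("pics/g3.png",cv2.resize(c[190:310,310:450],(700,600)))
E
```

```text
time_s: 14.5
ee_pos: [0.4866, -0.3152, 0.0225]
eef_rot: [3.141, -0.0, 0.461]
force: [0.2, 0.1, -0.8]
grip_width: 0.0317
grip_force: 20.0
time_s: 15.17
ee_pos: [0.4865, -0.3151, 0.0224]
eef_rot: [-3.142, 0.0, 0.461]
force: [0.4, -0.3, -0.5]
grip_width: 0.0703
grip_force: 0.0
time_s: 16.58
ee_pos: [0.561, -0.2326, 0.142]
eef_rot: [-3.141, 0.001, 0.46]
force: [0.4, 0.2, 0.6]
grip_width: 0.0702
grip_force: 0.0
time_s: 17.67
ee_pos: [0.5619, -0.2323, 0.0231]
eef_rot: [3.141, -0.001, 0.461]
force: [0.1, -0.2, 0.8]
grip_width: 0.0707
grip_force: 0.0
time_s: 18.5
ee_pos: [0.5616, -0.2322, 0.0225]
eef_rot: [3.141, -0.0, 0.461]
force: [0.3, -0.7, 0.9]
grip_width: 0.0323
grip_force: 25.0
time_s: 19.5
ee_pos: [0.5615, -0.2321, 0.0622]
eef_rot: [-3.141, 0.0, 0.461]
force: [0.3, 0.5, -2.8]
grip_width: 0.0324
grip_force: 25.0
[ 0.081  0.159 -2.608] [0.47 0.53 0.37] [ 0.0000e+00 -6.5771e+01 -3.2427e+01  5.8000e-02 -3.0000e-02 -0.0000e+00] [ 0.5615 -0.2321  0.0624] 20.5
```

View pics/g3.png

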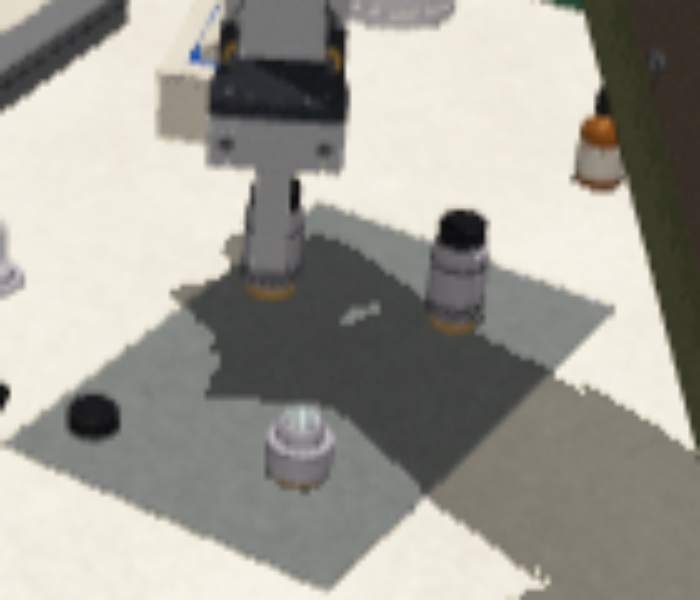

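A is lifted at (272,235) and B stands upright at (457,270). I raise A and carry it to the stage.

```bash
python3 -m pendant '[[[0,0,1],0],[[0,0,2],0],[[0,0,2],0],[[0,0,2],0],[[0,0,2],0],[[0,0,2],0],[[0,0,2],0],[[0,0,2],0],[[0,0,2],0],[[0,0,2],0],[[0,0,2],0],[[0,0,2],0],[[0,0,2],0],[[0,0,2],0],[[0,0,1],0],[[0,0,1],0],[[0,0,0],0]]' && python3 -m pendant '[[[0,1,0],0],[[0,1.8,0],0],[[0,2,0],0],[[0,2,0],0],[[0,2,0],0],[[0,2,0],0],[[0,2,0],0],[[0,2,0],0],[[0,2,0],0],[[0,2,0],0],[[0,2,0],0],[[0,2,0],0],[[0,1.5,0],0],[[0,0.7,0],0],[[0,0,0],0],[[0,0,0],0]]'
```

```text
time_s: 21.97
ee_pos: [0.5617, -0.2322, 0.3543]
eef_rot: [3.14, -0.001, 0.461]
force: [0.0, -0.7, -2.9]
grip_width: 0.0323
grip_force: 25.0
time_s: 23.3
ee_pos: [0.5614, 0.0179, 0.3519]
eef_rot: [-3.141, 0.001, 0.461]
force: [-0.1, -1.2, -3.1]
grip_width: 0.0324
grip_force: 25.0
```

```bash
python3 -m pendant '[[[0,1,0],0],[[0,1.7,0],0],[[-0.1,2,0],0],[[-0.1,2,0],0],[[-0.1,2,0],0],[[-0.1,2,0],0],[[-0.1,2,0],0],[[-0.1,2,0],0],[[-0.1,2,0],0],[[-0.1,2,0],0],[[-0.1,2,0],0],[[-0.1,2,0],0],[[0,2,0],0],[[0,2,0],0],[[0,2,0],0],[[0,2,0],0],[[0,2,0],0],[[0,1.3,0],0],[[0,0.7,0],0],[[0,0,0],0]]' && python3 -m pendant '[[[0,0,0],0],[[0,0,0],0],[[0,0,0],0]]' && python3 - <<'E'
from station import ctrl
import cv2,numpy as np
c=ctrl.camera("side")["color"][:,:,::-1];t=ctrl.camera("top")["color"][:,:,::-1]
cv2.imwrite("pics/g4.png",np.hstack([cv2.resize(c[180:420,80:340],(440,406)),cv2.resize(t[180:400,10:210],(360,406))]))
E
```

```text
time_s: 24.97
ee_pos: [0.5514, 0.3658, 0.3517]
eef_rot: [-3.142, 0.001, 0.462]
force: [1.0, 0.5, -2.2]
grip_width: 0.0323
grip_force: 25.0
time_s: 25.22
ee_pos: [0.5518, 0.364, 0.3527]
eef_rot: [3.142, -0.0, 0.46]
force: [0.3, 0.8, -3.2]
grip_width: 0.0321
grip_force: 25.0
```

View pics/g4.png

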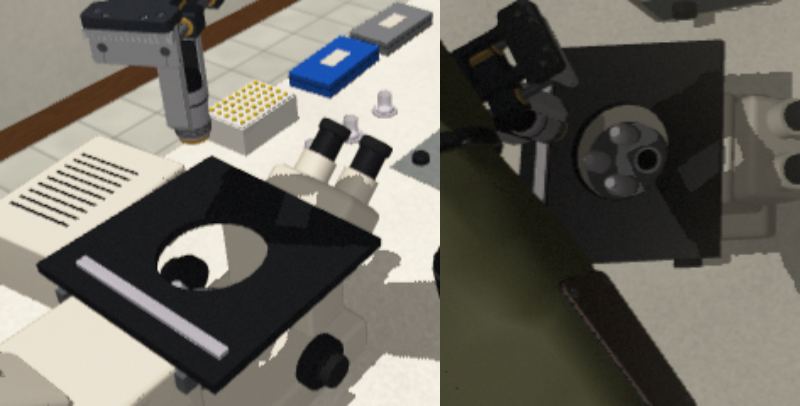

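The objective is upright in the gripper above the stage, with its thread near (193,135) in the side crop; the offset from the opening is parallax from the extra height. I descend and check it.

```bash
python3 -m pendant '[[[0,0,-0.8],0],[[0,0,-1],0],[[0,0,-1],0],[[0,0,-1],0],[[0,0,-1],0],[[0,0,-1],0],[[0,0,-1],0],[[0,0,-1],0],[[0,0,-1],0],[[0,0,-0.7],0],[[0,0,-0.3],0],[[0,0,0],0],[[0,0,0],0],[[0,0,0],0],[[0,0,0],0]]' && python3 - <<'E'
from h import *
from station import ctrl
c=ctrl.camera("side")["color"][:,:,::-1];t=ctrl.camera("top")["color"][:,:,::-1]
cv2.imwrite("pics/g5.png",np.hstack([cv2.resize(c[230:390,100:280],(450,400)),cv2.resize(t[180:400,10:184],(316,400))]))
# brass pixels in side
hsv=cv2.cvtColor(np.ascontiguousarray(c),cv2.COLOR_BGR2HSV);m=cv2.inRange(hsv,(8,90,60),(28,255,255))
m[:270]=0;m[360:]=0;m[:,:150]=0;m[:,260:]=0
n,l,st,ce=cv2.connectedComponentsWithStats(m);i=1+st[1:,4].argmax();print(st[i],ce[i],plane('side',ce[i],.236))
E
```

```text
time_s: 26.57
ee_pos: [0.5517, 0.365, 0.2551]
eef_rot: [-3.142, -0.001, 0.461]
force: [-0.5, 0.3, -3.0]
grip_width: 0.032
grip_force: 25.0
[198 309  13   6  21] [204.71428571 312.47619048] [0.54194303 0.36658436 0.236     ]
```

View pics/g5.png

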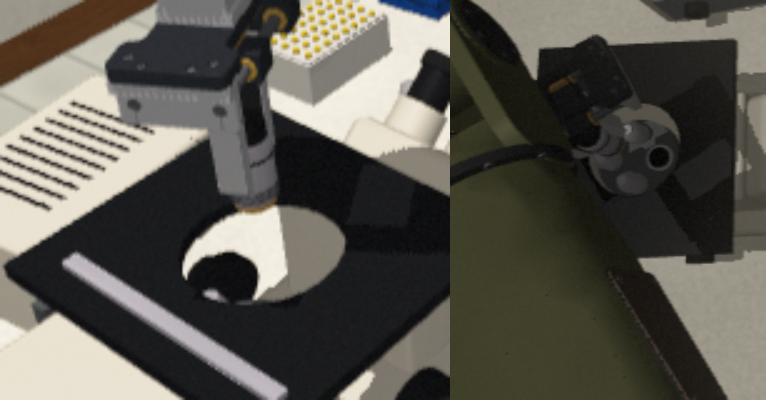

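The side crop shows the brass thread at about (257,205), upright above the opening's far rim, which is where 4 cm of height should put it. The view rays agree with the tool position to within about a centimetre. The arm is settled, so I hand in.

```bash
python3 -m pendant '[[[0,0,0],0],[[0,0,0],0],[[0,0,0],0],[[0,0,0],0],[[0,0,0],0],[[0,0,0],0]]' && python3 -c "
from station import ctrl
print(ctrl.hand_in())"
```

```text
time_s: 27.17
ee_pos: [0.5516, 0.3649, 0.2544]
eef_rot: [-3.142, 0.0, 0.461]
force: [1.1, -0.7, -3.4]
grip_width: 0.0322
grip_force: 25.0
the job is handed in; nothing more can be done
None
```

I handed the job in at 27.2 s with the heavier objective (about 2.7 N, against 1.5 N for the other) gripped upright about 4 cm above the stage opening and the lighter one standing on the mat; the hand-in call gave no verdict.

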